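# Line up the keepsake boxes by size on the nook's display plinth

## Task

Line up the three larger keepsake boxes by size on the three grey felts of the white plinth: the largest on the felt next to the brass ball bookend, then the next size, then the third, each centred on its felt with its long side along the row. Set the smallest box in the middle of the largest one's lid, square with it and fully supported. Leave the blue mug where it stands.

Things in the scene. Friction and masses are not known exactly. Their poses are not given: they have to be found in the camera images.
- box_pink: Loose closed white box with black dots on its long sides and a dusty pink lid (lid fixed, same outline as the box), the largest: 64 mm wide (own x) by 92 mm long (own y) by 72 mm high, roughly 220 g; straight sides, can be gripped across its width. Origin: centre of the underside, z up. Starts upright on the desk (z = 0), turned up to 0.6 rad either way from yaw 0.
- box_navy: Loose closed white box with black dots on its long sides and a navy blue lid (lid fixed, same outline as the box), the second largest: 54 mm wide (own x) by 78 mm long (own y) by 58 mm high, roughly 150 g; straight sides, can be gripped across its width. Origin: centre of the underside, z up. Starts upright on the desk (z = 0), turned up to 0.6 rad either way from yaw 0.
- box_mustard: Loose closed white box with black dots on its long sides and a mustard yellow lid (lid fixed, same outline as the box), the third largest: 44 mm wide (own x) by 64 mm long (own y) by 46 mm high, roughly 100 g; straight sides, can be gripped across its width. Origin: centre of the underside, z up. Starts upright on the desk (z = 0), turned up to 0.6 rad either way from yaw 0.
- box_green: Loose closed white box with black dots on its long sides and a sage green lid (lid fixed, same outline as the box), the smallest: 34 mm wide (own x) by 52 mm long (own y) by 34 mm high, roughly 60 g; straight sides, can be gripped across its width. Origin: centre of the underside, z up. Starts upright on the desk (z = 0), turned up to 0.6 rad either way from yaw 0.
- felt_1: Mid-grey felt rectangle, 74 mm (own x) by 102 mm (own y, along the row) by 3 mm thick, fixed on the white plinth (120 x 490 x 20 mm, somewhere on the desk, turned up to 0.12 rad). Origin: centre of its underside, on the plinth's top, 20 mm above the desk, so a box on it stands 23 mm above the desk. One end of the row of three.
- felt_2: Mid-grey felt rectangle, 74 mm (own x) by 102 mm (own y, along the row) by 3 mm thick, fixed on the white plinth (120 x 490 x 20 mm, somewhere on the desk, turned up to 0.12 rad). Origin: centre of its underside, on the plinth's top, 20 mm above the desk, so a box on it stands 23 mm above the desk. The middle of the row; its neighbours lie about 112 mm to either side.
- felt_3: Mid-grey felt rectangle, 74 mm (own x) by 102 mm (own y, along the row) by 3 mm thick, fixed on the white plinth (120 x 490 x 20 mm, somewhere on the desk, turned up to 0.12 rad). Origin: centre of its underside, on the plinth's top, 20 mm above the desk, so a box on it stands 23 mm above the desk. The other end of the row of three.
- bookend: Brass ball (52 mm diameter) on a black block, 78 mm high in all, 70 mm across the row by 40 mm along it, fixed on one end of the plinth about 101 mm from the centre of the nearest end felt; which end changes. A small cactus in a clay pot (about 50 mm diameter, 85 mm high) is fixed at the other end. Origin: centre of its underside, on the plinth's top, 20 mm above the desk.
- mug: Blue ceramic mug, bystander, 68 mm diameter, 82 mm high, with a handle on one side (own +y); stands loose among the boxes. Origin: centre of its underside. A little eraser, roll of tape and sharpener (16 mm high at most) also lie about the boxes.
Not all that is in view belongs to the job. What is shaped like the box_navy but purple or red is not meant. Leave any red look-alike of the box_pink alone.

How it is judged (in metres and radians):
At the end, for the whole second after the job is handed in: From the bookend: pink, navy, mustard box on felts one, two, three, each within 12 mm of the felt centre and 0.2 rad of its long side; green box on the pink lid within 10 mm of its centre and 0.2 rad of square; all upright (0.08 rad), released, at rest (((horizontal distance between bookend and felt_1 below 0.16 m and horizontal distance between box_pink and felt_1 below 0.012 m and z of box_pink in the frame of felt_1 between 0 and 0.007 m and angle between the y axis of box_pink and the y axis of felt_1, either way round below 0.2 rad and horizontal distance between box_navy and felt_2 below 0.012 m and z of box_navy in the frame of felt_2 between 0 and 0.007 m and angle between the y axis of box_navy and the y axis of felt_2, either way round below 0.2 rad and horizontal distance between box_mustard and felt_3 below 0.012 m and z of box_mustard in the frame of felt_3 between 0 and 0.007 m and angle between the y axis of box_mustard and the y axis of felt_3, either way round below 0.2 rad) or (horizontal distance between bookend and felt_3 below 0.16 m and horizontal distance between box_pink and felt_3 below 0.012 m and z of box_pink in the frame of felt_3 between 0 and 0.007 m and angle between the y axis of box_pink and the y axis of felt_3, either way round below 0.2 rad and horizontal distance between box_navy and felt_2 below 0.012 m and z of box_navy in the frame of felt_2 between 0 and 0.007 m and angle between the y axis of box_navy and the y axis of felt_2, either way round below 0.2 rad and horizontal distance between box_mustard and felt_1 below 0.012 m and z of box_mustard in the frame of felt_1 between 0 and 0.007 m and angle between the y axis of box_mustard and the y axis of felt_1, either way round below 0.2 rad)) and horizontal distance between box_green and box_pink below 0.01 m and z of box_green in the frame of box_pink between 0.069 and 0.076 m and angle between the y axis of box_green and the y axis of box_pink, either way round below 0.2 rad and linear speed of each of box_pink, box_navy, box_mustard, box_green below 0.01 m/s and angular speed of each of box_pink, box_navy, box_mustard, box_green below 0.1 rad/s and angle between each of box_pink, box_navy, box_mustard, box_green's own z axis and vertical below 0.08 rad and contact force between each of box_pink, box_navy, box_mustard, box_green and the fingers below 0.05 N); the robot touches nothing.
It fails at once if the mug is pushed more than 30 mm or tipped over (distance of mug from where it was at the start of the episode above 0.03 m or angle between mug's own z axis and vertical above 0.5 rad).
It also fails if it takes over 112 s, if anything falls off the work surface, if the arm or the gripper's body presses on something with over 40 N, if the wrist force passes 120 N, or if a joint passes its speed limit or range.

## Robot

A 6-joint arm with a two-finger parallel gripper is mounted at the origin on the work surface. World frame = base frame: x ahead of the robot, y to its left, z up, the work surface at z = 0. Lengths are in mm, angles in rad, forces in N, time in s.
With the tool pointing down it reaches from about 300 to 775 mm from the base axis. Payload 14.6 kg.
Tool frame: the origin (TCP) lies midway between the tips of the shut fingers; the grasp point (between the pads) lies 19 mm behind it; z points along the fingers, y is the line along which they close (so a half turn about z gives the same grasp; the last joint's range is limited). The gripper opens to 85 mm and grips with 20 to 120 N. Pads are 22 mm wide; open, the fingers measure 114 mm over their backs; the gripper's body (76 mm by 85 mm) begins 54 mm behind the grasp point. The pads swing forward as they close: fully open they stand 13 mm farther back than shut.
Start: joints at [1.26, 0.3, 1.521, -0, 1.321, -0.067], TCP at [132.764, 533.726, 231.281] pointing down, gripper open.
Joint ranges: [-3.03, 3.03], [-0.79, 2.21], [0.23, 2.52], [-1.04, 4.18], [0, 3.07], [-2.55, 2.55]. Speed limits (rad/s): [2.22, 2.22, 2.57, 3.14, 3.14, 3.14].

## Interface

Orientations are given as a rotation vector (axis times angle).
In Python, from workcell import ctrl, imaging gives the robot as it stands. The module is installed in compiled form; this text tells all that it offers.
- The arm moves only by the tool step_arm, never from a script. Its argument "motion" is a list of rows, each a list of 2 entries, a list of its own where there are three numbers: the shift along the tool's x, y, z in parts of the range, where 1.0 means 1 m, then the turn, a rotation vector about the tool's x, y, z in parts of the range, where 1.0 means 90 degrees. A call has exactly 10 rows; each row is the pose to reach, as a shift and turn from the pose commanded when the call began, along the tool's axes at that moment; what a row does not reach only later rows make up. A row lasts 1/8 s, in which the tool goes at most 62.5 mm and 10.7 degrees, less where a joint would pass 70% of its speed; a pose out of reach is approached as far as the arm can. A call with a gripper value outside its range is refused whole. "fingers" is the opening, from 0 (shut) to 1 (fully open), set as the call begins (left out, the last holds). The fingers move at their own pace and stop on an object; "force" is the grip in N (left out, the last holds). Time passes only in rows, so rows that repeat a pose let the fingers close, or fill a call up. It gives the time, the measured TCP pose, the force, the opening and the grip force at its end, in the units of the state.
- ctrl.read_state(): the state, without advancing time (a new reading comes with each control period).
- imaging.snapshot(name): name is "scene" or "top" or "wrist"; returns a dict with "color" (384x512x3 uint8, red, green, blue), "fx", "fy", "cx", "cy" (pixels), "dist_coeffs" ([k1, k2, p1, p2, k3] as OpenCV has them; the pictures are not rectified), "world_to_cam" (4x4, takes a point from world to camera coordinates). Camera axes: x right, y up, looking along -z (the intrinsics and any distortion apply to the point x, -y, -z); pixel columns grow to the right and rows downward; lengths in mm; the calibration is good to about 2 mm. A picture is of the moment at which its call begins. There is no depth.
- ctrl.finish_job(): hands the job in; it is judged then, once.
The state is a dict: "time_s": time; "q": joint angles; "joint_vel": joint speeds; "tau": joint torques, N m; "eef_pos": TCP position; "tool_rot": TCP orientation; "wrist_force": force on the tool from outside, world axes, zero at the start; "moment": the same for the moment, N m; "gripper_width": opening from 0.0 (shut) to 1.0 (fully open); "finger_force": force on a finger pad.
Only numpy, scipy, OpenCV 4.12 (cv2) and the standard library are available. Lean on these libraries where they do the work, as an engineer would, in place of code of your own. Each camera call takes 0.05 s, during which the arm holds its last target. There are 200 camera calls.

## Working session

There is one attempt and no reset: what is moved stays moved. The work goes in short steps, Python scripts to look and compute and a tool call to move; the robot and the scene stay as the last step left them, time stands still between calls to the robot, and variables do not carry over. Pictures are saved under pics/ and viewed, at most 14 in all, crops included, and the job is handed in when it is done.

Besides the shell and the picture viewer there is one more tool, called after "Emit:" as name([rows], argument=value, ...), one row to a line, values as JSON. step_arm: Moves the arm, as the interface text tells. Its arguments: {"type":"object","properties":{"motion":{"type":"array"},"fingers":{"type":"number"},"force":{"type":"number"}},"required":["motion"]}

```bash
mkdir -p pics; cat > h.py <<'E'
import numpy as np, cv2
from workcell import ctrl, imaging
def snap(n, save=None):
    s=imaging.snapshot(n)
    if save: cv2.imwrite(f'pics/{save}.png', cv2.cvtColor(s['color'],cv2.COLOR_RGB2BGR))
    return s
def rays(s,uv):
    K=np.array([[s['fx'],0,s['cx']],[0,s['fy'],s['cy']],[0,0,1.]])
    p=cv2.undistortPoints(np.array(uv,float).reshape(-1,1,2),K,np.array(s['dist_coeffs'],float)).reshape(-1,2)
    d=np.c_[p[:,0],-p[:,1],-np.ones(len(p))]
    W=np.array(s['world_to_cam']);R=W[:3,:3];t=W[:3,3]
    return -R.T@t, d@R
def onplane(s,uv,z):
    c,d=rays(s,uv); return c+d*((z-c[2])/d[:,2])[:,None]
E
python3 - <<'E'
from h import *
import pickle
st=ctrl.read_state();print(st['time_s'],st['eef_pos'],st['tool_rot'],st['gripper_width'])
S={n:snap(n,n+'0') for n in('scene','top','wrist')}
pickle.dump(S,open('s0.pkl','wb'))
for n,s in S.items(): print(n,rays(s,[[256,192]]),s['fx'],s['dist_coeffs'])
E
```

```text
0.0 [132.67494568 533.51538559 230.72917885] [-3.81930085e-01 -3.11805657e+00  1.74747298e-03] 0.9978025562728076
scene (array([1014.94677789,  524.19048809,  993.44323231]), array([[-0.43075155, -0.47665067, -0.76638908]])) 444.98156214113095 [-0.04283481  0.          0.          0.          0.        ]
top (array([326.32853784, -46.63527416, 831.49905767]), array([[ 0.2094347 , -0.04804077, -0.97665768]])) 369.4543511923772 [-0.04748751  0.          0.          0.          0.        ]
wrist (array([ 56.29060094, 552.16203603, 373.17813772]), array([[ 0.29715234, -0.07429362, -0.95197244]])) 332.7233122761299 [-0.00748925  0.          0.          0.          0.        ]
```

View pics/scene0.png

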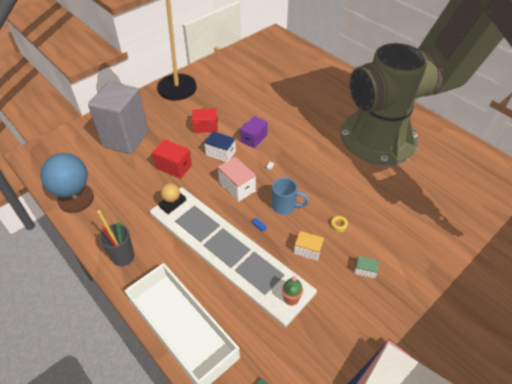

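View pics/top0.png

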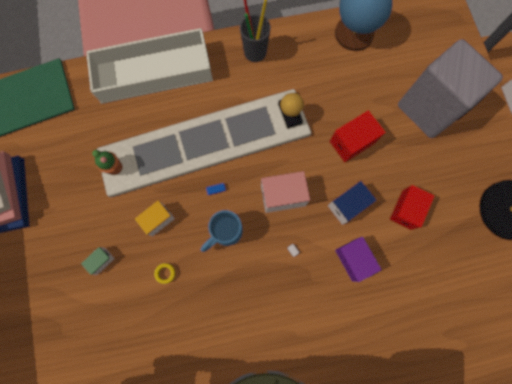

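The scene view shows the row with the ball bookend at the far left (172,192) and the cactus at (292,288). In the top view the pink lid is at (286,188), navy (352,201), mustard (153,217), green (97,260), mug (225,228) and bookend (291,107). The felts are at (250,127), (204,138) and (158,153).

```bash
python3 - <<'E'
from h import *
import pickle
S=pickle.load(open('s0.pkl','rb'))
def crop(s,x0,y0,w,h,k):
    return cv2.cvtColor(cv2.resize(s['color'][y0:y0+h,x0:x0+w],None,fx=k,fy=k,interpolation=cv2.INTER_NEAREST),cv2.COLOR_RGB2BGR)
a=crop(S['top'],80,85,310,195,2.5); cv2.imwrite('pics/c0.png',a)
seeds={'top':dict(pink=(286,188),navy=(355,200),mustard=(153,217),green=(95,260),f1=(250,127),f2=(204,138),f3=(158,153)),
'scene':dict(pink=(238,174),navy=(221,142),mustard=(309,241),green=(367,264),f1=(193,218),f2=(222,243),f3=(260,273))}
for n in S:
  if n=='wrist':continue
  hsv=cv2.cvtColor(S[n]['color'],cv2.COLOR_RGB2HSV)
  for k,(u,v) in seeds[n].items(): print(n,k,hsv[v,u],[hsv[v+i,u].tolist() for i in range(-12,16,2)])
E
```

```text
scene pink [  3  84 229] [[4, 85, 229], [3, 85, 229], [4, 85, 228], [4, 86, 229], [4, 85, 228], [3, 85, 229], [3, 84, 229], [3, 84, 229], [3, 85, 229], [3, 85, 229], [3, 84, 230], [3, 84, 228], [4, 58, 221], [10, 17, 228]]
scene navy [112 124 109] [[12, 135, 189], [11, 130, 175], [133, 58, 102], [112, 125, 108], [112, 126, 109], [112, 122, 109], [112, 124, 109], [111, 125, 108], [112, 126, 105], [128, 22, 127], [8, 21, 198], [9, 24, 199], [11, 24, 202], [12, 23, 203]]
scene mustard [ 19 154 237] [[12, 134, 177], [12, 135, 168], [15, 149, 200], [19, 154, 235], [19, 153, 236], [19, 154, 237], [19, 154, 237], [19, 155, 236], [19, 154, 237], [19, 153, 236], [17, 131, 213], [13, 36, 203], [10, 23, 197], [11, 23, 186]]
scene green [ 59  55 157] [[12, 135, 180], [12, 134, 181], [12, 129, 176], [38, 60, 144], [61, 56, 155], [60, 56, 156], [59, 55, 157], [59, 56, 156], [59, 55, 154], [51, 37, 145], [12, 22, 197], [10, 23, 197], [10, 61, 184], [12, 130, 180]]
scene f1 [  0   0 135] [[17, 20, 179], [150, 2, 135], [150, 2, 135], [0, 2, 137], [0, 2, 136], [0, 0, 135], [0, 0, 135], [165, 4, 135], 
[... 1427 characters left out ...]
[52, 60, 98], [24, 31, 82], [11, 84, 115]]
top f1 [173  10 102] [[0, 8, 100], [0, 8, 100], [0, 10, 102], [8, 10, 103], [8, 10, 103], [10, 8, 101], [173, 10, 102], [12, 12, 103], [0, 8, 101], [12, 12, 103], [173, 10, 100], [173, 10, 102], [0, 7, 103], [17, 28, 127]]
top f2 [ 10   8 101] [[15, 10, 100], [0, 3, 100], [0, 7, 103], [0, 5, 101], [10, 7, 103], [170, 7, 104], [10, 8, 101], [174, 13, 101], [10, 8, 100], [8, 10, 101], [165, 5, 102], [0, 8, 101], [8, 10, 101], [15, 10, 102]]
top f3 [ 45   5 102] [[0, 8, 99], [20, 8, 101], [20, 8, 101], [20, 8, 101], [0, 8, 102], [10, 7, 103], [45, 5, 102], [30, 3, 100], [0, 7, 103], [20, 8, 102], [10, 7, 103], [0, 8, 100], [0, 10, 103], [173, 10, 102]]
```

View pics/c0.png

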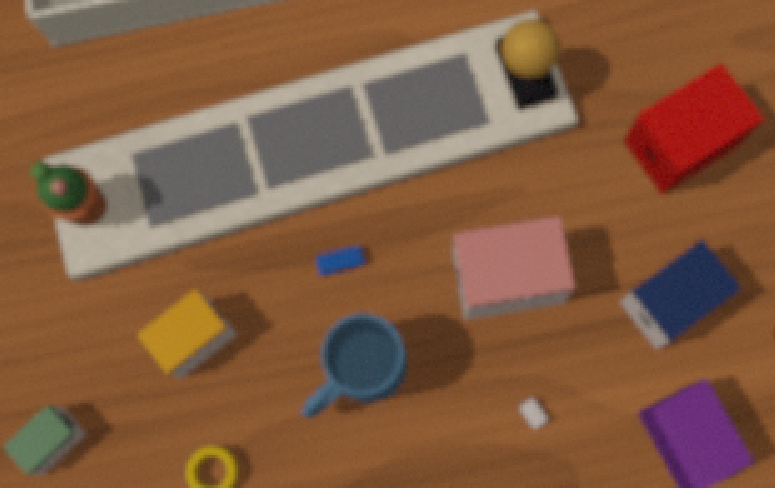

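```bash
cat >> h.py <<'E'
def blob(s,seed,th=28,k=4):
    im=cv2.resize(s['color'],None,fx=k,fy=k,interpolation=cv2.INTER_LINEAR)
    lab=cv2.cvtColor(im,cv2.COLOR_RGB2LAB).astype(float)
    u,v=seed; c=np.median(lab[k*v-4:k*v+5,k*u-4:k*u+5].reshape(-1,3),axis=0)
    m=(np.linalg.norm((lab-c)*[0.7,1.3,1.3],axis=2)<th).astype(np.uint8)
    m=cv2.morphologyEx(m,cv2.MORPH_OPEN,np.ones((7,7),np.uint8))
    _,L=cv2.connectedComponents(m,connectivity=4); m=(L==L[k*v,k*u]).astype(np.uint8)
    cs,_=cv2.findContours(m,cv2.RETR_EXTERNAL,cv2.CHAIN_APPROX_NONE)
    ct=max(cs,key=cv2.contourArea)
    h=cv2.convexHull(ct)
    q=None
    for e in np.linspace(.01,.15,40):
        a=cv2.approxPolyDP(h,e*cv2.arcLength(h,True),True)
        if len(a)<=4: q=a;break
    f=lambda a:(a.reshape(-1,2)+.5)/k-.5
    return f(h),f(q)
def diagx(q):
    if len(q)<4: return q.mean(0)
    a,b,c,d=[np.r_[p,1] for p in q]; x=np.cross(np.cross(a,c),np.cross(b,d)); return x[:2]/x[2]
def rect(s,hull,z):
    P=onplane(s,hull,z)[:,:2].astype(np.float32)
    (c,wh,a)=cv2.minAreaRect(P); w,h=wh
    a=np.deg2rad(a)
    if w<h: a+=np.pi/2          # a = direction of long side
    return np.array(c),max(wh),min(wh),(a+np.pi/2)%np.pi-np.pi/2
def tri(s1,p1,s2,p2):
    c1,d1=rays(s1,[p1]);c2,d2=rays(s2,[p2]);A=np.c_[d1[0],-d2[0]]
    t=np.linalg.lstsq(A,c2-c1,rcond=None)[0]; a=c1+t[0]*d1[0];b=c2+t[1]*d2[0]
    return (a+b)/2,np.linalg.norm(a-b)
E
python3 - <<'E'
from h import *
import pickle
S=pickle.load(open('s0.pkl','rb'));T,C=S['top'],S['scene']
top=dict(pink=(286,188),navy=(355,200),mustard=(153,217),green=(95,260),f1=(250,127),f2=(204,138),f3=(155,153))
sc=dict(pink=(238,174),navy=(221,142),mustard=(309,241),green=(367,264),f1=(193,218),f2=(222,243),f3=(260,273))
H=dict(pink=72,navy=58,mustard=46,green=34,f1=23,f2=23,f3=23)
np.set_printoptions(precision=2,suppress=True)
for k in top:
    h1,q1=blob(T,top[k]);h2,q2=blob(C,sc[k])
    X,e=tri(T,diagx(q1),C,diagx(q2))
    print(k,'tri',X,'err %.1f'%e)
    for s,h in((T,h1),(C,h2)): print('   ',*[np.round(x,3) for x in rect(s,h,H[k])])
print('mug',onplane(T,[[225,228],[203,247]],82)[:,:2])
E
```

```text
pink tri [ 484.85 -151.85   60.86] err 4.1
    [ 479.14 -142.95] 102.35 78.792 1.532
    [ 484.67 -146.86] 113.252 71.346 1.474
navy tri [ 431.75 -288.9    57.06] err 3.8
    [ 429.94 -287.22] 78.114 53.39 -1.165
    [ 434.75 -285.36] 78.479 56.233 -1.165
mustard tri [489.85 145.79  43.92] err 0.8
    [488.97 146.4 ] 64.519 44.6 -1.086
    [491.06 146.29] 64.795 47.679 -1.082
green tri [424.52 285.64  30.04] err 2.4
    [422.96 284.57] 53.9 37.02 -0.987
    [426.91 286.54] 52.396 39.705 -0.995
f1 tri [ 658.82 -106.48   19.9 ] err 0.7
    [ 657.23 -106.14] 102.766 74.726 -1.472
    [ 660.2  -105.47] 102.084 73.222 -1.468
f2 tri [649.09   5.52  19.59] err 1.2
    [647.8    5.74] 103.331 74.936 -1.471
    [650.55   6.67] 101.701 73.335 -1.467
f3 tri [627.82 147.05  47.  ] err 15.5
    [632.18 140.07] 151.301 75.665 -1.476
    [635.36 138.14] 144.815 73.796 -1.469
mug [[426.98  -5.99]
 [398.55  44.88]]
```

```bash
cat >> h.py <<'E'
from scipy.spatial.transform import Rotation as Ro
def go(x,y,z,yaw,st=None):
    """tool-frame shift/turn to TCP (x,y,z) mm, down, tool y axis at world angle yaw (mod pi, nearest)"""
    st=st or ctrl.read_state(); R=Ro.from_rotvec(st['tool_rot']).as_matrix(); p=np.array(st['eef_pos'])
    cur=np.arctan2(R[1,1],R[0,1]); yaw=cur+(yaw-cur+np.pi/2)%np.pi-np.pi/2
    yv=np.array([np.cos(yaw),np.sin(yaw),0]); zv=np.array([0,0,-1.]); G=np.c_[np.cross(yv,zv),yv,zv]
    print('shift',np.round(R.T@(np.array([x,y,z])-p)/1000,4),'turn',np.round(Ro.from_matrix(R.T@G).as_rotvec(),3),'| yaw',round(cur,3),'q6',round(st['q'][5],2),'q1',round(st['q'][0],2),'p',np.round(p,1),'t',round(st['time_s'],2))
    return G
E
python3 - <<'E'
from h import *
import pickle
S=pickle.load(open('s0.pkl','rb'));T,C=S['top'],S['scene']
for th in (10,14,18,22):
    h1,q1=blob(T,(286,188),th);h2,q2=blob(C,(238,174),th)
    print(th,tri(T,diagx(q1),C,diagx(q2)),[np.round(x,3) for x in rect(T,h1,72)],[np.round(x,3) for x in rect(C,h2,72)])
for p,n in(((160,153),'f3'),):
  for th in (10,14,18):
    h1,q1=blob(T,p,th);print([np.round(x,3) for x in rect(T,h1,23)])
go(482,-145,200,0)
print(Ro.from_rotvec(ctrl.read_state()['tool_rot']).as_matrix().round(3))
E
```

```text
10 (array([ 486.00816204, -148.36003276,   66.55345595]), np.float64(6.544369106842049)) [array([ 483.347, -144.857]), np.float64(91.437), np.float64(62.193), np.float64(1.529)] [array([ 485.063, -145.098]), np.float64(96.677), np.float64(61.727), np.float64(1.526)]
14 (array([ 486.16065231, -148.00598955,   66.44012429]), np.float64(5.581834539031256)) [array([ 483.274, -144.427]), np.float64(93.64), np.float64(63.906), np.float64(1.523)] [array([ 485.134, -145.059]), np.float64(98.45), np.float64(63.554), np.float64(1.524)]
18 (array([ 486.37261703, -147.90639175,   66.19924933]), np.float64(6.634116773252236)) [array([ 483.247, -143.656]), np.float64(96.567), np.float64(65.558), np.float64(1.525)] [array([ 485.069, -145.66 ]), np.float64(101.444), np.float64(65.162), np.float64(1.517)]
22 (array([ 486.72341574, -148.02035768,   66.10557957]), np.float64(7.517154778744101)) [array([ 483.254, -143.349]), np.float64(99.095), np.float64(67.019), np.float64(1.529)] [array([ 484.816, -145.816]), np.float64(104.229), np.float64(67.521), np.float64(1.503)]
[array([634.303, 117.989]), np.float64(101.449), np.float64(70.554), np.float64(-1.472)]
[array([634.036, 119.852]), np.float64(106.503), np.float64(71.924), np.float64(-1.473)]
[array([632.418, 137.361]), np.float64(143.09), np.float64(72.918), np.float64(-1.473)]
shift [-0.5027 -0.5742  0.0314] turn [-1.000e-03  1.000e-03  1.327e+00] | yaw 1.327 q6 -0.07 q1 1.26 p [132.7 533.6 230.9] t 0.15
[[-0.97   0.241 -0.   ]
 [ 0.241  0.97  -0.001]
 [ 0.    -0.001 -1.   ]]
```

Careful with the scale: turns go in shares of 90 degrees. That gives: 1.04 rad / 1.5708 = 0.6621.

Emit:
step_arm([
  [[-0.02,-0.023,0.001],[0,0,0.0382]],
  [[-0.06,-0.068,0.004],[0,0,0.1082]],
  [[-0.1,-0.114,0.006],[0,0,0.1783]],
  [[-0.14,-0.159,0.008],[0,0,0.2483]],
  [[-0.18,-0.205,0.011],[0,0,0.3183]],
  [[-0.22,-0.25,0.013],[0,0,0.3883]],
  [[-0.26,-0.296,0.015],[0,0,0.4584]],
  [[-0.3,-0.341,0.018],[0,0,0.5284]],
  [[-0.34,-0.387,0.02],[0,0,0.5921]],
  [[-0.38,-0.432,0.023],[0,0,0.6621]],
], fingers=1, force=60)

```text
time_s: 1.4
eef_pos: [397.8, 20.7, 208.4]
tool_rot: [1.885, 2.512, 0.001]
wrist_force: [1.3, 0.8, -0.4]
gripper_width: 0.999
finger_force: 0.0
```

```bash
python3 -c "
from h import *
go(484,-145,200,-0.045)"
```

```text
shift [-0.1832  0.0365  0.0085] turn [0.001 0.    0.328] | yaw 0.283 q6 -0.32 q1 -0.04 p [397.8  20.7 208.4] t 1.4
```

In the tool's units: 0.328 rad / 1.5708 = 0.2088.

Emit:
step_arm([
  [[-0.045,0.009,0.002],[0,0,0.0637]],
  [[-0.09,0.018,0.004],[0,0,0.1273]],
  [[-0.135,0.027,0.006],[0,0,0.191]],
  [[-0.17,0.034,0.008],[0,0,0.2088]],
  [[-0.184,0.037,0.009],[0,0,0.2088]],
  [[-0.184,0.037,0.009],[0,0,0.2088]],
  [[-0.184,0.037,0.009],[0,0,0.2088]],
  [[-0.184,0.037,0.009],[0,0,0.2088]],
  [[-0.184,0.037,0.009],[0,0,0.2088]],
  [[-0.184,0.037,0.009],[0,0,0.2088]],
])

```text
time_s: 2.65
eef_pos: [484.8, -143.0, 199.4]
tool_rot: [2.266, 2.176, 0.0]
wrist_force: [0.1, 0.4, 0.2]
gripper_width: 1.002
finger_force: 0.0
```

```bash
python3 -c "
from h import *
import pickle
s=snap('wrist','w1');pickle.dump(s,open('w1.pkl','wb'))
go(484,-145,26,-0.045)"
```

```text
shift [-0.0019 -0.0007  0.1734] turn [0.    0.    0.004] | yaw -0.041 q6 -0.32 q1 -0.36 p [ 484.8 -143.1  199.4] t 2.7
```

View pics/w1.png

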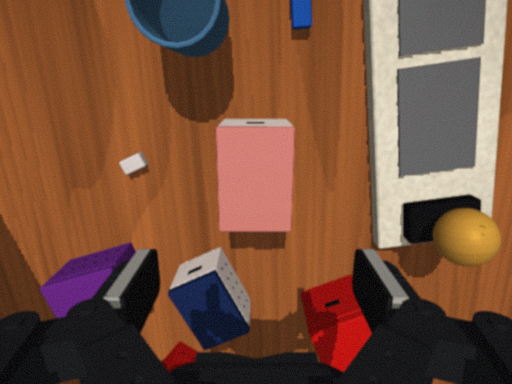

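The wrist view shows the pink lid at (255,180), felt_1 at (438,118), the navy lid at (212,305), with clear space around the pink box.

```bash
python3 -c "
from h import *
import pickle
s=pickle.load(open('w1.pkl','rb'));S=pickle.load(open('s0.pkl','rb'));T,C=S['top'],S['scene']
for k,p,z,pt,ps,th in(('pink',(255,180),72,(286,188),(238,174),14),('f1',(438,118),23,(250,127),(193,218),20),('navy',(215,305),58,(355,200),(221,142),22)):
    h,q=blob(s,p,th); print(k,[np.round(x,3) for x in rect(s,h,z)],'tri top',tri(s,diagx(q),T,diagx(blob(T,pt,th)[1])),'scene',tri(s,diagx(q),C,diagx(blob(C,ps,th)[1]))[0])
"
```

```text
pink [array([ 481.58 , -143.619]), np.float64(90.889), np.float64(62.837), np.float64(1.526)] tri top (array([ 482.29138934, -143.93933794,   73.07220743]), np.float64(2.347924403004966)) scene [ 483.95838393 -148.87991048   63.76033484]
f1 [array([ 655.134, -104.963]), np.float64(101.818), np.float64(74.869), np.float64(-1.472)] tri top (array([ 664.3545407 , -106.64333776,    6.63389734]), np.float64(0.1311218104087588)) scene [ 658.38297728 -106.31721705   19.43906953]
navy [array([ 429.836, -283.286]), np.float64(79.337), np.float64(54.635), np.float64(-1.16)] tri top (array([ 429.60366579, -287.15751454,   53.48124497]), np.float64(2.479763465322319)) scene [ 428.00780129 -294.02264075   48.38049098]
```

In the tool's units: 0.004 rad / 1.5708 = 0.0025.

Emit:
step_arm([
  [[-0.001,-0.002,0.02],[0,0,0.0025]],
  [[-0.001,-0.002,0.06],[0,0,0.0025]],
  [[-0.001,-0.002,0.1],[0,0,0.0025]],
  [[-0.001,-0.002,0.13],[0,0,0.0025]],
  [[-0.001,-0.002,0.15],[0,0,0.0025]],
  [[-0.001,-0.002,0.165],[0,0,0.0025]],
  [[-0.001,-0.002,0.173],[0,0,0.0025]],
  [[-0.001,-0.002,0.173],[0,0,0.0025]],
  [[-0.001,-0.002,0.173],[0,0,0.0025]],
  [[-0.001,-0.002,0.173],[0,0,0.0025]],
])

```text
time_s: 3.95
eef_pos: [483.0, -144.2, 26.8]
tool_rot: [2.27, 2.17, 0.001]
wrist_force: [0.8, -1.0, 0.1]
gripper_width: 1.001
finger_force: 0.0
```

Emit:
step_arm([
  [[0,0,0],[0,0,0]],
  [[0,0,0],[0,0,0]],
  [[0,0,0],[0,0,0]],
  [[0,0,0],[0,0,0]],
  [[0,0,0],[0,0,0]],
  [[0,0,0],[0,0,0]],
  [[0,0,0],[0,0,0]],
  [[0,0,0],[0,0,0]],
  [[0,0,0],[0,0,0]],
  [[0,0,-0.01],[0,0,0]],
], fingers=0)

```text
time_s: 5.2
eef_pos: [482.3, -144.0, 36.1]
tool_rot: [-2.27, -2.17, 0.001]
wrist_force: [-1.0, 1.0, -2.2]
gripper_width: 0.74
finger_force: 66.1
```

```bash
python3 -c "
from h import *
go(657.5,-105.5,160,0.101)"
```

```text
shift [ 0.0464  0.1731 -0.1242] turn [-0.001 -0.001 -0.146] | yaw -0.045 q6 -0.32 q1 -0.36 p [ 482.3 -144.    36.1] t 5.2
```

In the tool's units: -0.146 rad / 1.5708 = -0.0929.

Emit:
step_arm([
  [[0,0,-0.02],[0,0,0]],
  [[0,0.01,-0.05],[0,0,0]],
  [[0.008,0.03,-0.06],[0,0,-0.0127]],
  [[0.018,0.065,-0.06],[0,0,-0.0318]],
  [[0.027,0.1,-0.06],[0,0,-0.0573]],
  [[0.036,0.135,-0.06],[0,0,-0.0764]],
  [[0.043,0.16,-0.06],[0,0,-0.0929]],
  [[0.046,0.171,-0.06],[0,0,-0.0929]],
  [[0.0465,0.173,-0.06],[0,0,-0.0929]],
  [[0.0465,0.173,-0.06],[0,0,-0.0929]],
])

```text
time_s: 6.45
eef_pos: [657.1, -105.7, 96.3]
tool_rot: [-2.107, -2.33, 0.0]
wrist_force: [-0.2, 0.1, -1.0]
gripper_width: 0.741
finger_force: 66.4
```

```bash
python3 -c "
from h import *
snap('wrist','w2')
go(657.5,-105.5,51,0.101)"
```

```text
shift [0.0002 0.0004 0.0454] turn [-0.    -0.    -0.001] | yaw 0.1 q6 -0.31 q1 -0.21 p [ 657.1 -105.8   96.4] t 6.5
```

View pics/w2.png

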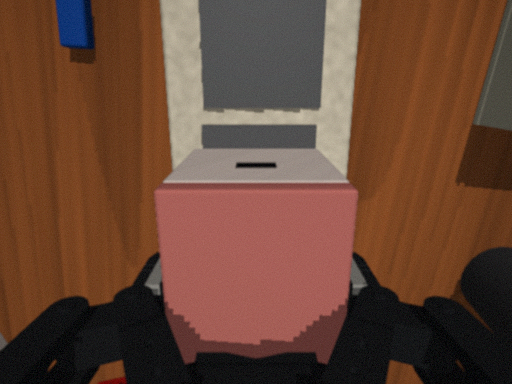

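The pink box hangs square in the fingers (lid at about (258,265)), lined up over the felt.

Emit:
step_arm([
  [[0,0,0.01],[0,0,0]],
  [[0,0,0.02],[0,0,0]],
  [[0,0,0.03],[0,0,0]],
  [[0,0,0.036],[0,0,0]],
  [[0,0,0.041],[0,0,0]],
  [[0,0,0.044],[0,0,0]],
  [[0,0,0.046],[0,0,0]],
  [[0,0,0.046],[0,0,0]],
  [[0,0,0.046],[0,0,0]],
  [[0,0,0.046],[0,0,0]],
])

```text
time_s: 7.75
eef_pos: [657.8, -105.5, 50.5]
tool_rot: [2.106, 2.331, 0.0]
wrist_force: [-0.4, 0.7, -2.0]
gripper_width: 0.745
finger_force: 66.4
```

Emit:
step_arm([
  [[0,0,0],[0,0,0]],
  [[0,0,0],[0,0,0]],
  [[0,0,0],[0,0,0]],
  [[0,0,0],[0,0,0]],
  [[0,0,-0.01],[0,0,0]],
  [[0,0,-0.03],[0,0,0]],
  [[0,0,-0.06],[0,0,0]],
  [[0,0,-0.1],[0,0,0]],
  [[0,0,-0.14],[0,0,0]],
  [[0,0,-0.16],[0,0,0]],
], fingers=1)

```text
time_s: 9.0
eef_pos: [658.2, -105.5, 214.9]
tool_rot: [2.104, 2.328, 0.004]
wrist_force: [-0.7, -0.3, -0.1]
gripper_width: 1.001
finger_force: 0.0
```

```bash
python3 -c "
from h import *
s=snap('wrist','w3')
go(431,-286,200,0.406)"
```

```text
shift [-0.1564 -0.2448  0.0155] turn [ 0.006  0.003 -0.305] | yaw 0.101 q6 -0.31 q1 -0.21 p [ 658.7 -105.7  216.9] t 9.05
```

View pics/w3.png

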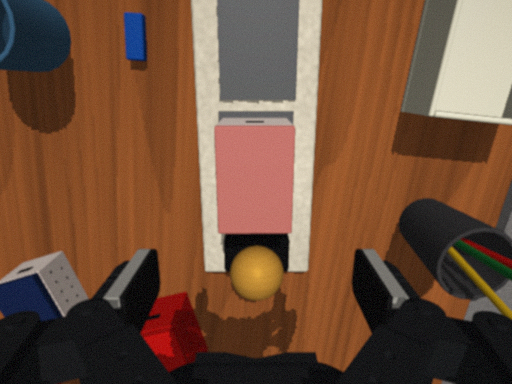

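Pink now sits on the end felt beside the ball (lid at (255,180), centred between the plinth edges at 197 and 315). Next, navy.

In the tool's units: -0.305 rad / 1.5708 = -0.1942.

Emit:
step_arm([
  [[-0.01,-0.015,0],[0,0,-0.0127]],
  [[-0.035,-0.055,0],[0,0,-0.0382]],
  [[-0.065,-0.1,0],[0,0,-0.0764]],
  [[-0.095,-0.148,0],[0,0,-0.1146]],
  [[-0.125,-0.195,0.005],[0,0,-0.1528]],
  [[-0.145,-0.227,0.01],[0,0,-0.1846]],
  [[-0.156,-0.244,0.015],[0,0,-0.1942]],
  [[-0.156,-0.244,0.015],[0,0,-0.1942]],
  [[-0.156,-0.244,0.015],[0,0,-0.1942]],
  [[-0.156,-0.244,0.015],[0,0,-0.1942]],
])

```text
time_s: 10.3
eef_pos: [431.3, -284.8, 195.5]
tool_rot: [1.727, 2.624, 0.0]
wrist_force: [-0.2, 0.3, -0.5]
gripper_width: 1.003
finger_force: 0.0
```

```bash
python3 -c "
from h import *
s=snap('wrist','w4')
W=np.array(s['world_to_cam']);c=W[:3,:3]@np.array([430,-286,58])+W[:3,3];u=int(s['cx']+s['fx']*c[0]/-c[2]);v=int(s['cy']-s['fy']*c[1]/-c[2]);print(u,v)
h,q=blob(s,(u,v),22);print([np.round(x,3) for x in rect(s,h,58)])
go(430.5,-286,20,0.406)"
```

```text
256 178
[array([ 428.54 , -285.397]), np.float64(76.917), np.float64(52.601), np.float64(-1.162)]
shift [-0.0008 -0.0011  0.1754] turn [0.    0.    0.001] | yaw 0.407 q6 -1.06 q1 -0.65 p [ 431.2 -284.8  195.4] t 10.35
```

View pics/w4.png

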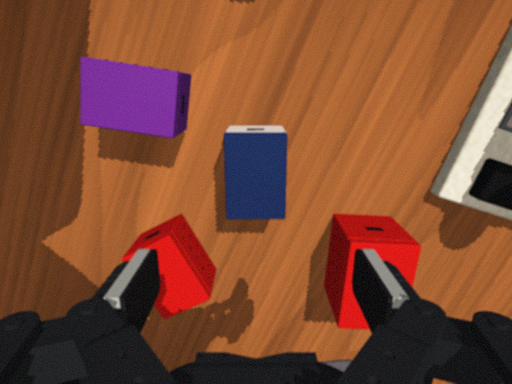

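Navy is centred at (256,175) with the long side vertical in the image; the red boxes (rows >212) and the purple one are clear of the finger paths (columns about 200 and 312).

Emit:
step_arm([
  [[-0.001,-0.002,0.02],[0,0,0]],
  [[-0.001,-0.002,0.06],[0,0,0]],
  [[-0.001,-0.002,0.1],[0,0,0]],
  [[-0.001,-0.002,0.135],[0,0,0]],
  [[-0.001,-0.002,0.155],[0,0,0]],
  [[-0.001,-0.002,0.168],[0,0,0]],
  [[-0.001,-0.002,0.175],[0,0,0]],
  [[-0.001,-0.002,0.175],[0,0,0]],
  [[-0.001,-0.002,0.175],[0,0,0]],
  [[-0.001,-0.002,0.175],[0,0,0]],
], fingers=0.92)

```text
time_s: 11.6
eef_pos: [429.5, -287.2, 20.8]
tool_rot: [1.727, 2.623, -0.0]
wrist_force: [1.0, 0.1, 0.1]
gripper_width: 0.918
finger_force: 0.0
```

Emit:
step_arm([
  [[0,0,0],[0,0,0]],
  [[0,0,0],[0,0,0]],
  [[0,0,0],[0,0,0]],
  [[0,0,0],[0,0,0]],
  [[0,0,0],[0,0,0]],
  [[0,0,0],[0,0,0]],
  [[0,0,0],[0,0,0]],
  [[0,0,0],[0,0,0]],
  [[0,0,0],[0,0,0]],
  [[0,0,-0.01],[0,0,0]],
], fingers=0)

```text
time_s: 12.85
eef_pos: [428.8, -286.7, 30.0]
tool_rot: [-1.727, -2.622, -0.0]
wrist_force: [-1.1, -0.4, -1.7]
gripper_width: 0.625
finger_force: 63.3
```

```bash
python3 -c "
from h import *
go(648.5,6,145,0.101)"
```

```text
shift [ 0.1823  0.3173 -0.1149] turn [-0.001 -0.001  0.305] | yaw 0.406 q6 -1.07 q1 -0.66 p [ 428.8 -286.7   30. ] t 12.85
```

In the tool's units: 0.305 rad / 1.5708 = 0.1942.

Emit:
step_arm([
  [[0,0,-0.03],[0,0,0]],
  [[0,0,-0.075],[0,0,0]],
  [[0.01,0.02,-0.11],[0,0,0.0127]],
  [[0.035,0.06,-0.115],[0,0,0.0382]],
  [[0.062,0.108,-0.115],[0,0,0.07]],
  [[0.09,0.157,-0.115],[0,0,0.1019]],
  [[0.118,0.206,-0.115],[0,0,0.1337]],
  [[0.146,0.254,-0.115],[0,0,0.1655]],
  [[0.168,0.292,-0.115],[0,0,0.1846]],
  [[0.182,0.317,-0.115],[0,0,0.1942]],
])

```text
time_s: 14.1
eef_pos: [649.1, 7.3, 145.3]
tool_rot: [-2.105, -2.331, 0.001]
wrist_force: [-0.8, -1.4, -1.7]
gripper_width: 0.622
finger_force: 63.7
```

```bash
python3 -c "
from h import *
go(648.5,6,44.5,0.101)"
```

```text
shift [-0.0013 -0.0007  0.1008] turn [-0.001 -0.     0.001] | yaw 0.102 q6 -0.15 q1 -0.05 p [649.1   7.3 145.3] t 14.1
```

Emit:
step_arm([
  [[0,0,0.02],[0,0,0]],
  [[0,0,0.045],[0,0,0]],
  [[0,0,0.065],[0,0,0]],
  [[0,0,0.08],[0,0,0]],
  [[0,0,0.09],[0,0,0]],
  [[0,0,0.096],[0,0,0]],
  [[0,0,0.1],[0,0,0]],
  [[0,0,0.101],[0,0,0]],
  [[0,0,0.101],[0,0,0]],
  [[0,0,0.101],[0,0,0]],
])

```text
time_s: 15.35
eef_pos: [648.7, 5.4, 44.6]
tool_rot: [2.106, 2.33, 0.001]
wrist_force: [0.0, 0.3, -2.0]
gripper_width: 0.625
finger_force: 63.8
```

Emit:
step_arm([
  [[0,0,0],[0,0,0]],
  [[0,0,0],[0,0,0]],
  [[0,0,0],[0,0,0]],
  [[0,0,0],[0,0,0]],
  [[0,0,-0.01],[0,0,0]],
  [[0,0,-0.03],[0,0,0]],
  [[0,0,-0.06],[0,0,0]],
  [[0,0,-0.1],[0,0,0]],
  [[0,0,-0.14],[0,0,0]],
  [[0,0,-0.155],[0,0,0]],
], fingers=1)

```text
time_s: 16.6
eef_pos: [649.3, 5.4, 203.4]
tool_rot: [2.104, 2.328, 0.005]
wrist_force: [-0.1, 0.3, -0.1]
gripper_width: 1.001
finger_force: 0.0
```

```bash
python3 -c "
from h import *
import pickle
s=snap('wrist','w5');pickle.dump(s,open('w5.pkl','wb'))
go(490,146,200,0.486)"
```

```text
shift [ 0.156  -0.1444  0.0029] turn [ 0.005  0.002 -0.385] | yaw 0.101 q6 -0.15 q1 -0.05 p [649.4   5.4 203.8] t 16.65
```

View pics/w5.png

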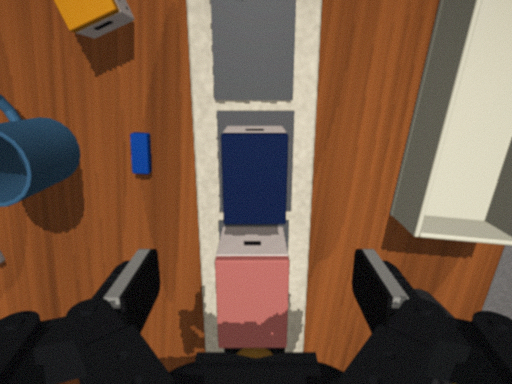

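Navy stands on the middle felt at (254,178), aligned; pink behind it at (253,300), and mustard at top left. Next, mustard.

In the tool's units: -0.385 rad / 1.5708 = -0.2451.

Emit:
step_arm([
  [[0.01,-0.01,0],[0,0,-0.0191]],
  [[0.035,-0.032,0],[0,0,-0.0573]],
  [[0.065,-0.06,0],[0,0,-0.1019]],
  [[0.095,-0.088,0],[0,0,-0.1528]],
  [[0.125,-0.115,0],[0,0,-0.1974]],
  [[0.145,-0.134,0],[0,0,-0.2355]],
  [[0.156,-0.1445,0],[0,0,-0.2451]],
  [[0.156,-0.1445,0],[0,0,-0.2451]],
  [[0.156,-0.1445,0],[0,0,-0.2451]],
  [[0.156,-0.1445,0],[0,0,-0.2451]],
], fingers=0.8)

```text
time_s: 17.9
eef_pos: [489.5, 145.5, 199.0]
tool_rot: [-1.623, -2.689, 0.0]
wrist_force: [-0.0, 0.9, -0.2]
gripper_width: 0.797
finger_force: 0.0
```

```bash
python3 -c "
from h import *
import pickle
s=snap('wrist','w6');pickle.dump(s,open('w6.pkl','wb'))
W=np.array(s['world_to_cam'])
def px(p): c=W[:3,:3]@np.array(p)+W[:3,3]; return int(s['cx']+s['fx']*c[0]/-c[2]),int(s['cy']-s['fy']*c[1]/-c[2])
p=px([490,146,46]);print(p)
h,q=blob(s,p,22);print([np.round(x,3) for x in rect(s,h,46)])
p=px([638,118,23]);print('f3',p)
for th in (10,14): h,q=blob(s,p,th);print([np.round(x,3) for x in rect(s,h,23)])
go(489.5,146,16,0.486)"
```

```text
(258, 173)
[array([486.953, 147.458]), np.float64(63.066), np.float64(42.82), np.float64(-1.09)]
f3 (369, 253)
[array([631.345, 132.862]), np.float64(73.53), np.float64(73.187), np.float64(0.092)]
[array([631.255, 133.438]), np.float64(75.709), np.float64(73.903), np.float64(0.068)]
shift [0.0004 0.0003 0.183 ] turn [-0.    -0.    -0.001] | yaw 0.485 q6 -0.27 q1 0.22 p [489.4 145.6 199. ] t 17.95
```

View pics/w6.png

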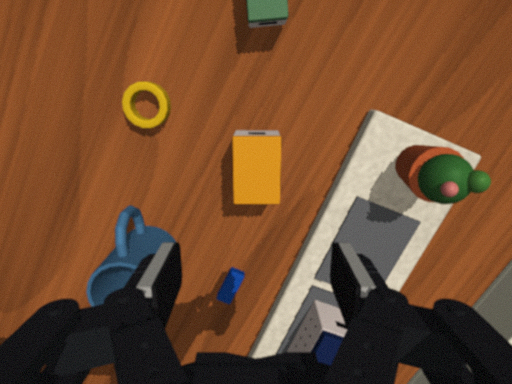

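Mustard is at (257,168), clear of tape (146,105), eraser and plinth edge (about column 345 at that row).

Emit:
step_arm([
  [[0,0,0.02],[0,0,0]],
  [[0,0,0.06],[0,0,0]],
  [[0,0,0.105],[0,0,0]],
  [[0,0,0.14],[0,0,0]],
  [[0,0,0.163],[0,0,0]],
  [[0,0,0.177],[0,0,0]],
  [[0,0,0.183],[0,0,0]],
  [[0,0,0.183],[0,0,0]],
  [[0,0,0.183],[0,0,0]],
  [[0,0,0.183],[0,0,0]],
])

```text
time_s: 19.2
eef_pos: [489.4, 146.1, 16.9]
tool_rot: [1.621, 2.69, 0.001]
wrist_force: [0.8, 0.2, -0.1]
gripper_width: 0.802
finger_force: 0.0
```

Emit:
step_arm([
  [[0,0,0],[0,0,0]],
  [[0,0,0],[0,0,0]],
  [[0,0,0],[0,0,0]],
  [[0,0,0],[0,0,0]],
  [[0,0,0],[0,0,0]],
  [[0,0,0],[0,0,0]],
  [[0,0,0],[0,0,0]],
  [[0,0,0],[0,0,0]],
  [[0,0,0],[0,0,0]],
  [[0,0,-0.01],[0,0,0]],
], fingers=0)

```text
time_s: 20.45
eef_pos: [488.7, 145.9, 26.2]
tool_rot: [-1.621, -2.69, 0.001]
wrist_force: [0.2, 0.2, -0.6]
gripper_width: 0.505
finger_force: 60.9
```

```bash
python3 -c "
from h import *
go(638.5,118,96,0.101)"
```

```text
shift [-0.0947  0.1193 -0.07  ] turn [-0.001 -0.     0.385] | yaw 0.486 q6 -0.27 q1 0.22 p [488.7 145.9  26.2] t 20.45
```

In the tool's units: 0.385 rad / 1.5708 = 0.2451.

Emit:
step_arm([
  [[0,0,-0.03],[0,0,0]],
  [[-0.003,0.004,-0.065],[0,0,0]],
  [[-0.015,0.019,-0.07],[0,0,0.0382]],
  [[-0.033,0.042,-0.07],[0,0,0.0955]],
  [[-0.055,0.069,-0.07],[0,0,0.1528]],
  [[-0.077,0.097,-0.07],[0,0,0.2037]],
  [[-0.09,0.114,-0.07],[0,0,0.2419]],
  [[-0.095,0.1195,-0.07],[0,0,0.2451]],
  [[-0.095,0.1195,-0.07],[0,0,0.2451]],
  [[-0.095,0.1195,-0.07],[0,0,0.2451]],
])

```text
time_s: 21.7
eef_pos: [638.5, 118.1, 96.5]
tool_rot: [-2.105, -2.332, 0.0]
wrist_force: [0.4, -0.1, -1.0]
gripper_width: 0.502
finger_force: 61.1
```

```bash
python3 -c "
from h import *
go(638.5,118,40.5,0.101)"
```

```text
shift [-0.0001  0.      0.056 ] turn [-0.    -0.     0.001] | yaw 0.102 q6 0.02 q1 0.13 p [638.5 118.1  96.5] t 21.7
```

Emit:
step_arm([
  [[0,0,0.015],[0,0,0]],
  [[0,0,0.028],[0,0,0]],
  [[0,0,0.038],[0,0,0]],
  [[0,0,0.046],[0,0,0]],
  [[0,0,0.052],[0,0,0]],
  [[0,0,0.055],[0,0,0]],
  [[0,0,0.056],[0,0,0]],
  [[0,0,0.056],[0,0,0]],
  [[0,0,0.056],[0,0,0]],
  [[0,0,0.056],[0,0,0]],
])

```text
time_s: 22.95
eef_pos: [639.2, 117.9, 40.5]
tool_rot: [2.106, 2.331, 0.0]
wrist_force: [0.3, 0.0, -0.9]
gripper_width: 0.505
finger_force: 61.1
```

Emit:
step_arm([
  [[0,0,0],[0,0,0]],
  [[0,0,0],[0,0,0]],
  [[0,0,0],[0,0,0]],
  [[0,0,0],[0,0,0]],
  [[0,0,-0.01],[0,0,0]],
  [[0,0,-0.03],[0,0,0]],
  [[0,0,-0.06],[0,0,0]],
  [[0,0,-0.1],[0,0,0]],
  [[0,0,-0.14],[0,0,0]],
  [[0,0,-0.155],[0,0,0]],
], fingers=0.8)

```text
time_s: 24.2
eef_pos: [639.8, 118.0, 199.4]
tool_rot: [2.104, 2.328, 0.006]
wrist_force: [0.1, 0.2, -0.3]
gripper_width: 0.802
finger_force: 0.0
```

```bash
python3 -c "
from h import *
go(425,285.7,195,0.58)"
```

```text
shift [ 0.1885 -0.1968  0.0034] turn [ 0.005  0.001 -0.479] | yaw 0.101 q6 0.03 q1 0.13 p [639.8 118.  199.4] t 24.2
```

Next the green box.

In the tool's units: -0.479 rad / 1.5708 = -0.3049.

Emit:
step_arm([
  [[0.01,-0.01,0],[0,0,-0.0191]],
  [[0.035,-0.037,0],[0,0,-0.0637]],
  [[0.065,-0.068,0],[0,0,-0.1146]],
  [[0.097,-0.1,0],[0,0,-0.1655]],
  [[0.13,-0.135,0],[0,0,-0.2228]],
  [[0.16,-0.167,0],[0,0,-0.2737]],
  [[0.18,-0.187,0],[0,0,-0.3049]],
  [[0.188,-0.1965,0],[0,0,-0.3049]],
  [[0.188,-0.1965,0],[0,0,-0.3049]],
  [[0.188,-0.1965,0],[0,0,-0.3049]],
], fingers=0.75)

```text
time_s: 25.45
eef_pos: [425.1, 284.5, 194.9]
tool_rot: [-1.495, -2.763, 0.001]
wrist_force: [0.7, -0.1, -0.8]
gripper_width: 0.749
finger_force: 0.0
```

```bash
cat > m.py <<'E'
from h import *
S0=(('pink',72,(657.5,-105.5)),('navy',58,(648.5,6)),('mustard',46,(638.5,118)))
s=snap('wrist','w7');T=snap('top','t7');C=snap('scene','sc7')
def px(s,p):
    W=np.array(s['world_to_cam']);c=W[:3,:3]@np.array(p,float)+W[:3,3]; return int(round(s['cx']+s['fx']*c[0]/-c[2])),int(round(s['cy']-s['fy']*c[1]/-c[2]))
h,q=blob(s,px(s,[425,285.7,34]),16);print('green',[np.round(x,3) for x in rect(s,h,34)])
for k,z,p in S0:
    for v in(T,C):
        try: print(k,[np.round(x,3) for x in rect(v,blob(v,px(v,[*p,23+z]),14 if k=='pink' else 22)[0],23+z)])
        except Exception as e: print(k,e)
go(424,285.5,15,0.58)
E
python3 m.py
```

```text
green [array([421.451, 287.389]), np.float64(51.37), np.float64(32.336), np.float64(-1.002)]
pink [array([ 657.193, -106.542]), np.float64(93.296), np.float64(63.345), np.float64(-1.468)]
pink [array([ 658.854, -105.275]), np.float64(97.427), np.float64(64.194), np.float64(-1.466)]
navy [array([645.513,   3.62 ]), np.float64(77.942), np.float64(51.672), np.float64(-1.464)]
navy [array([651.402,   5.721]), np.float64(76.861), np.float64(51.677), np.float64(-1.464)]
mustard [array([637.074, 116.999]), np.float64(61.667), np.float64(40.811), np.float64(-1.467)]
mustard [array([640.636, 117.946]), np.float64(63.962), np.float64(42.845), np.float64(-1.469)]
shift [ 0.0014 -0.0004  0.1801] turn [-0.     0.    -0.001] | yaw 0.579 q6 -0.06 q1 0.52 p [425.2 284.6 195.1] t 25.6
```

View pics/w7.png

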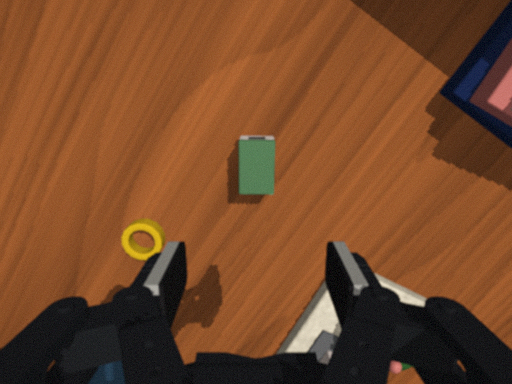

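View pics/t7.png

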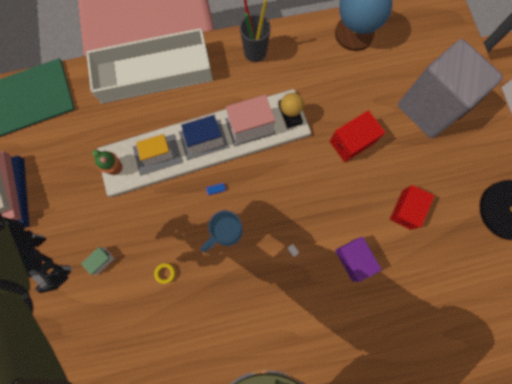

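Row looks right from above: mustard (153,150), navy (202,133) and pink (250,115) on the felts, mug unmoved. In the wrist view green is at (256,165) with nothing close.

In the tool's units: 0.005 rad / 1.5708 = 0.0032.

Emit:
step_arm([
  [[0.002,0,0.02],[0,0,0.0032]],
  [[0.002,0,0.06],[0,0,0.0032]],
  [[0.002,0,0.105],[0,0,0.0032]],
  [[0.002,0,0.14],[0,0,0.0032]],
  [[0.002,0,0.165],[0,0,0.0032]],
  [[0.002,0,0.18],[0,0,0.0032]],
  [[0.002,0,0.187],[0,0,0.0032]],
  [[0.002,0,0.19],[0,0,0.0032]],
  [[0.002,0,0.19],[0,0,0.0032]],
  [[0.002,0,0.19],[0,0,0.0032]],
])

```text
time_s: 26.85
eef_pos: [423.8, 286.9, 5.9]
tool_rot: [1.5, 2.76, 0.001]
wrist_force: [0.1, -0.2, 1.5]
gripper_width: 0.75
finger_force: 0.0
```

Emit:
step_arm([
  [[0,0,0],[0,0,0]],
  [[0,0,0],[0,0,0]],
  [[0,0,0],[0,0,0]],
  [[0,0,0],[0,0,0]],
  [[0,0,0],[0,0,0]],
  [[0,0,0],[0,0,0]],
  [[0,0,0],[0,0,0]],
  [[0,0,0],[0,0,0]],
  [[0,0,0],[0,0,0]],
  [[0,0,-0.01],[0,0,0]],
], fingers=0, force=40)

```text
time_s: 28.1
eef_pos: [423.2, 286.5, 15.1]
tool_rot: [-1.5, -2.759, 0.002]
wrist_force: [-0.1, 0.1, -0.5]
gripper_width: 0.393
finger_force: 39.8
```

```bash
python3 -c "
from h import *
go(658,-105.5,160,0.101)"
```

```text
shift [-0.4567 -0.0163 -0.1449] turn [-0.001  0.     0.474] | yaw 0.575 q6 -0.05 q1 0.52 p [423.2 286.5  15.1] t 28.1
```

In the tool's units: 0.35 rad / 1.5708 = 0.2228.

Emit:
step_arm([
  [[0,0,-0.03],[0,0,0]],
  [[0,0,-0.08],[0,0,0]],
  [[-0.015,0,-0.125],[0,0,0.0127]],
  [[-0.05,-0.002,-0.145],[0,0,0.0382]],
  [[-0.095,-0.004,-0.145],[0,0,0.07]],
  [[-0.145,-0.006,-0.145],[0,0,0.1019]],
  [[-0.195,-0.008,-0.145],[0,0,0.1337]],
  [[-0.245,-0.009,-0.145],[0,0,0.1655]],
  [[-0.29,-0.011,-0.145],[0,0,0.1974]],
  [[-0.33,-0.012,-0.145],[0,0,0.2228]],
])

```text
time_s: 29.35
eef_pos: [593.4, 1.7, 160.7]
tool_rot: [1.96, 2.455, -0.0]
wrist_force: [0.7, 0.5, -1.1]
gripper_width: 0.388
finger_force: 40.0
```

```bash
python3 -c "
from h import *
go(658,-105.5,160,0.101)"
```

```text
shift [-0.1188  0.0392  0.0007] turn [-0.     0.     0.122] | yaw 0.223 q6 -0.28 q1 -0.06 p [593.4   1.7 160.7] t 29.35
```

In the tool's units: 0.124 rad / 1.5708 = 0.0789.

Emit:
step_arm([
  [[-0.035,0.011,0],[0,0,0.0255]],
  [[-0.065,0.021,0],[0,0,0.0509]],
  [[-0.09,0.029,0],[0,0,0.07]],
  [[-0.108,0.035,0],[0,0,0.0789]],
  [[-0.118,0.038,0],[0,0,0.0789]],
  [[-0.121,0.039,0],[0,0,0.0789]],
  [[-0.121,0.039,0],[0,0,0.0789]],
  [[-0.121,0.039,0],[0,0,0.0789]],
  [[-0.121,0.039,0],[0,0,0.0789]],
  [[-0.121,0.039,0],[0,0,0.0789]],
])

```text
time_s: 30.6
eef_pos: [658.0, -105.7, 160.4]
tool_rot: [2.106, 2.331, 0.0]
wrist_force: [-0.8, -0.0, -0.6]
gripper_width: 0.39
finger_force: 40.0
```

```bash
python3 -c "
from h import *
snap('wrist','w8');go(657.8,-105.5,101,0.101)"
```

```text
shift [ 0.0003 -0.0001  0.0594] turn [0. 0. 0.] | yaw 0.101 q6 -0.32 q1 -0.21 p [ 658.  -105.8  160.4] t 30.65
```

View pics/w8.png

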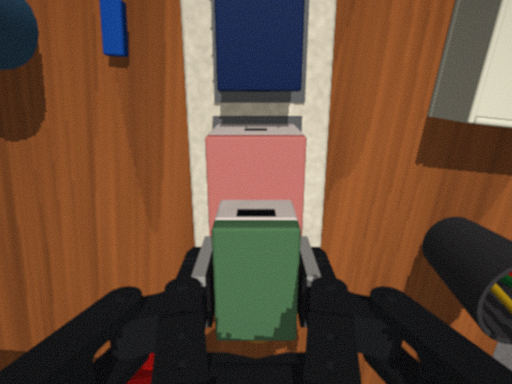

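Green hangs square at (256,280), in line with the pink lid beneath.

Emit:
step_arm([
  [[0,0,0.015],[0,0,0]],
  [[0,0,0.028],[0,0,0]],
  [[0,0,0.038],[0,0,0]],
  [[0,0,0.046],[0,0,0]],
  [[0,0,0.052],[0,0,0]],
  [[0,0,0.056],[0,0,0]],
  [[0,0,0.058],[0,0,0]],
  [[0,0,0.0595],[0,0,0]],
  [[0,0,0.0595],[0,0,0]],
  [[0,0,0.0595],[0,0,0]],
])

```text
time_s: 31.9
eef_pos: [658.0, -106.0, 100.9]
tool_rot: [2.106, 2.331, 0.0]
wrist_force: [-0.8, -0.4, -1.3]
gripper_width: 0.394
finger_force: 40.0
```

Emit:
step_arm([
  [[0,0,0],[0,0,0]],
  [[0,0,0],[0,0,0]],
  [[0,0,0],[0,0,0]],
  [[0,0,0],[0,0,0]],
  [[0,0,-0.01],[0,0,0]],
  [[0,0,-0.025],[0,0,0]],
  [[0,0,-0.045],[0,0,0]],
  [[0,0,-0.07],[0,0,0]],
  [[0,0,-0.1],[0,0,0]],
  [[0,0,-0.12],[0,0,0]],
], fingers=0.7)

```text
time_s: 33.15
eef_pos: [658.3, -106.0, 224.1]
tool_rot: [2.105, 2.329, 0.002]
wrist_force: [-0.4, -0.5, 0.4]
gripper_width: 0.699
finger_force: 0.0
```

Emit:
step_arm([
  [[0.02,0,0],[0,0,0]],
  [[0.05,0,0],[0,0,0]],
  [[0.1,0,0],[0,0,0]],
  [[0.15,-0.03,0],[0,0,0]],
  [[0.2,-0.06,0],[0,0,0]],
  [[0.25,-0.1,0],[0,0,0]],
  [[0.3,-0.14,0],[0,0,0]],
  [[0.33,-0.16,0],[0,0,0]],
  [[0.33,-0.16,0],[0,0,0]],
  [[0.33,-0.16,0],[0,0,0]],
])

```text
time_s: 34.4
eef_pos: [465.2, 206.5, 220.6]
tool_rot: [-2.106, -2.331, 0.0]
wrist_force: [0.1, 0.4, -0.2]
gripper_width: 0.697
finger_force: 0.0
```

```bash
python3 - <<'E'
from h import *
T=snap('top','t9');C=snap('scene','sc9')
def px(s,p):
    W=np.array(s['world_to_cam']);c=W[:3,:3]@np.array(p,float)+W[:3,3]; return int(round(s['cx']+s['fx']*c[0]/-c[2])),int(round(s['cy']-s['fy']*c[1]/-c[2]))
for v in(T,C): print([np.round(x,3) for x in rect(v,blob(v,px(v,[658,-105.5,129]),14)[0],129)])
a=[cv2.cvtColor(cv2.resize(v['color'][y:y+150,x:x+200],None,fx=3,fy=3)[:,:400*3//2],cv2.COLOR_RGB2BGR) for v,x,y in((T,120,70),(C,150,140))]
cv2.imwrite('pics/c9.png',cv2.resize(np.vstack(a),None,fx=.66,fy=.66))
E
```

```text
[array([ 656.526, -106.981]), np.float64(50.201), np.float64(31.863), np.float64(-1.475)]
[array([ 659.613, -105.443]), np.float64(54.504), np.float64(33.055), np.float64(-1.481)]
```

View pics/c9.png

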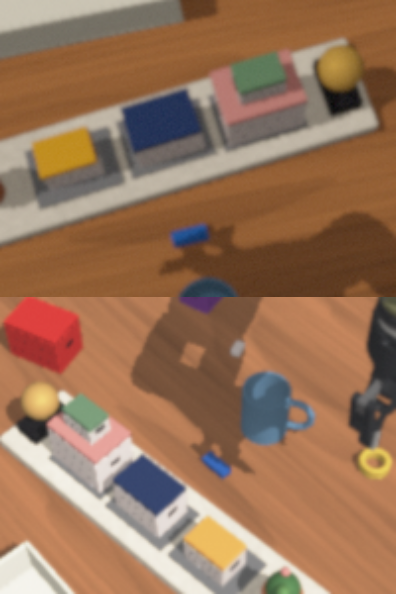

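All four boxes are in place: green is centred on pink beside the ball, followed by navy and mustard, and the mug hasn't moved.

```bash
python3 -c "
from h import *
print(ctrl.finish_job())"
```

```text
the job is handed in; nothing more can be done
None
```

I handed the job in after about 35 s of the 112 s limit; the hand-in returned no verdict. Pink, navy and mustard are lined up on the felts from the ball bookend, each within about 3 mm of its felt's centre in the camera checks. Green sits square on the pink lid, about 1 mm off its centre, and the mug was not moved.

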